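# Tighten the turtle-tub filter's lock ring with the pin spanner

### The arm

A 6-joint arm with a two-finger parallel gripper is mounted at the origin on the work surface. World frame = base frame: x ahead of the robot, y to its left, z up, the work surface at z = 0. Lengths are in mm, angles in rad, forces in N, time in s.
With the tool pointing down it reaches from about 300 to 825 mm from the base axis. Payload 5.4 kg.
Tool frame: the origin (TCP) lies between the finger pads; the fingertips stand 22 mm ahead of it and the grasp point (between the pads) lies 3 mm ahead of it; z points along the fingers, y is the line along which they close (so a half turn about z gives the same grasp; the last joint's range is limited). The gripper opens to 92 mm and grips with 3 to 60 N. Pads are 20 mm wide; open, the fingers measure 128 mm over their backs; the gripper's body (75 mm by 189 mm) begins 69 mm behind the grasp point.
Start: joints at [1.091, 0.158, 1.597, -0, 1.386, -0.21], TCP at [153.27, 554.179, 236.601] pointing down, gripper open.
Joint ranges: [-2.91, 2.91], [-0.94, 2.29], [0.18, 2.7], [-1.29, 4.43], [0.17, 2.64], [-3, 3]. Speed limits (rad/s): [2.57, 2.57, 3.14, 3.14, 3.14, 3.14].

### API

Orientations are given as a rotation vector (axis times angle).
In Python, from station import get_state, capture, camera_params, close_job gives the robot as it stands.
- The arm moves only by the shell command python3 -m jog 'ROWS'. ROWS is a JSON object of lists of equal length, an entry for each row: "slide": the shift along the tool's x, y, z normalised to -1 to 1, where 1 is 750 mm, a list of three; "dr": the turn, a rotation vector about the tool's x, y, z normalised to -1 to 1, where 1 is 2 pi rad, a list of three; "hand": the finger opening in mm, from 0 to 91.9. A call has exactly 5 rows; each row is the pose to reach, as a shift and turn from the pose commanded when the call began, along the tool's axes at that moment, turning the shorter way round; what a row does not reach only later rows make up. A row lasts 1/8 s, in which the tool goes at most 62.5 mm and 10.7 degrees, less where a joint would pass 70% of its speed; a pose out of reach is approached as far as the arm can. A call with a number of a shift or a turn outside -1 to 1 is refused whole. A call with a gripper value outside its range is refused whole. The fingers move at their own pace and stop on an object; the grip force is fixed at half the most. Time passes only in rows, so rows that repeat a pose let the fingers close, or fill a call up. It gives the time, the measured TCP pose, the force, the opening and the grip force at its end, in the units of the state.
- get_state(): the state, without advancing time (a new reading comes with each control period).
- capture(name): name is "scene" or "top" or "wrist"; returns the picture (420x560x3 uint8, red, green, blue); there is no depth.
- camera_params(name): a dict with "K" (3x3 intrinsics, pixels), "k1" (the pictures are not rectified: a ray, as slopes to the right and down, at radius r is drawn at 1 + k1 r^2 times it, then the intrinsics apply), "R" (3x3) and "t" (3): a world point X has camera coordinates R X + t; the wrist camera has in their place "hand_eye" (4x4, takes a point from camera to tool coordinates, whose origin is the TCP and whose axes are the flange's). Camera axes: x right, y down, z forward; pixel columns grow to the right and rows downward; lengths in mm; the calibration is good to about 2 mm. A picture is of the moment at which its call begins: read the wrist's pose just before it. camera_params takes no time and is no camera call.
- close_job(): hands the job in; it is judged then, once.
The state is a dict: "time_s": time; "qpos": joint angles; "joint_vel": joint speeds; "tau": joint torques, N m; "ee_pos": TCP position; "ee_rot": TCP orientation; "ft_force": force on the tool from outside, world axes, zero at the start; "moment": the same for the moment, N m; "finger_gap": opening from 0.0 (shut) to 1.0 (fully open); "grip_force": force on a finger pad.
Only numpy, scipy, OpenCV 4.12 (cv2) and the standard library are available. Lean on these libraries where they do the work, as an engineer would, in place of code of your own. Each camera call takes 0.05 s, during which the arm holds its last target. There are 200 camera calls.

### The job

Take the two-pin spanner from its rest, fit both prongs into opposite holes of the filter's teal lock ring and turn the ring clockwise until it is fully home against its stop. Use only the spanner on the ring and a light hand: the plastic cracks if it is pressed or twisted hard. Then put the spanner back on its rest, standing upright with its prongs in the gap, let go, and leave everything else where it is.

Things in the scene. Friction and masses are not known exactly. Their poses are not given: they have to be found in the camera images.
- foot: Fixed black foot, 116 mm across, of the filter: an upright dark green-grey canister 92 mm across. Origin on the bench, on the filter's axis. The canister stands in the foot at an unread angle d, anywhere from -0.75 to +0.75 rad: with q = joint lockring, the ring's holes lie at 45, 135, 225 and 315 degrees + d - q from the foot's x axis, counter-clockwise from above. Find d by eye or by feel.
- ring_axis (a point): Centre of the lock ring's top face when unpressed, 120 mm above the bench, z up, axes those of the foot. Ring: teal plastic, 88 mm across, 14 mm thick, flat, white centre; four round through holes, 9 mm wide, 90 degrees apart, 25 mm from the axis. It sits on a springy seal: pressed down it yields 3 mm at 2.5 N per mm, then is solid (a prong on the bare face gets at most 3 mm down).
- lockring (a joint): How far the lock ring is tightened, rad; grows as it turns clockwise seen from above. Starts between 0.15 and 0.5; stop (fully home) at 1.2, solid. Turns stiffly (about 0.25 N m) and stays where left. It cracks if the spanner loads it with over 70 N (press and twist together), or over 20 N while a prong still rides on the bare face; 5 N of press is enough to find the holes.
- spanner_grip (a point): Centre of the orange upright grip block of the two-pin spanner (30 mm along x, 22 along y, 60 high; grip it across y). Under it a steel cross-bar, 66 along x, 26 along y, 7 high, underside 37 mm below this point; two prongs, 6 mm diameter, tapered ends, stand 10 mm down from the bar at x = +25 and -25 mm, tips 47 mm below this point. About 0.16 kg. z up.
- prong_a (a point): Tip of the spanner's prong at +x, 47 mm below spanner_grip.
- prong_b (a point): Tip of the spanner's prong at -x, 47 mm below spanner_grip.
- rest: The spanner's fixed rest: black base 100 x 62 x 6 mm with two grey rails along x (each 16 mm wide, tops 22 mm above the bench), 14 mm gap between them along the middle. The spanner's prongs hang in the gap, its bar lies on both rails along x; spanner_grip is then 59 mm above this origin. Origin at centre of the underside, on the bench.
- pliers: Cutting pliers with dark grips lying flat, 125 mm long. Origin on the underside near the pivot. Leave alone.
- shell: Brown domed model of a turtle shell, 128 mm across, 45 mm high. Origin at centre of underside. Leave alone.
- jar: Amber jar, 60 mm across, 75 mm high. Origin at centre of underside. Leave alone.
- bottle: White bottle, 60 mm across, 170 mm high. Origin at centre of underside. Leave alone.
- oring: Black rubber sealing ring, 72 mm across, 6 mm high, lying flat. Origin at centre of underside. Leave alone.
- driver: Red screwdriver lying flat along its x. Origin on the underside. Leave alone.
- cartridge: White spare filter cartridge, standing cylinder 60 mm across, 90 mm high. Origin at centre of underside. Leave alone.
Not all that is in view belongs to the job. What is shaped like the part that bears spanner_grip but white or yellow is not meant. Leave any purple or white look-alike of the rest alone.

How it is judged (in metres and radians):
On the way, in this order (a step that is already met when the one before it is completed fails the run):
1. both prongs are down in the holes of the lock ring, before it is home (z of each of prong_a, prong_b in the frame of ring_axis below -0.0065 m and horizontal distance between prong_a and ring_axis between 0.02 and 0.03 m and horizontal distance between prong_b and ring_axis between 0.02 and 0.03 m and value of joint lockring below 1.1 rad), for 0.2 s.
2. the ring is turned home with both prongs still in the holes (z of each of prong_a, prong_b in the frame of ring_axis below -0.0065 m and horizontal distance between prong_a and ring_axis between 0.02 and 0.03 m and horizontal distance between prong_b and ring_axis between 0.02 and 0.03 m and value of joint lockring above 1.15 rad), for 0.1 s.
At the end, for the whole second after the job is handed in: The lock ring reads more than 1.15 rad (stop at 1.2); the spanner stands on its rest at rest: grip centre 54 to 63 mm above the rest's origin and within 25 mm of its middle, tilted less than 0.12 rad, its bar along the rails within 0.35 rad (value of joint lockring above 1.15 rad and z of spanner_grip in the frame of rest between 0.054 and 0.063 m and x of spanner_grip in the frame of rest between -0.025 and 0.025 m and horizontal distance between spanner_grip and rest below 0.027 m and angle between spanner_grip's own z axis and vertical below 0.12 rad and angle between the x axis of spanner_grip and the x axis of rest, either way round below 0.35 rad and linear speed of spanner below 0.02 m/s); the robot touches nothing.
It fails at once if the spanner loads the lock ring with more than 70 N (contact force between spanner and lockring above 70 N).
It fails at once if the spanner is pressed on the lock ring with more than 20 N while a prong is not in a hole (contact force between spanner and lockring above 20 N and z of any of prong_a, prong_b in the frame of ring_axis above -0.0045 m).
It fails at once if the robot itself touches the lock ring or the canister (contact force between any of the fingers, the arm and canister above 1 N).
It fails at once if another thing on the bench is moved more than 25 mm (distance of any of pliers, shell, jar, bottle, oring, driver, cartridge from where it was at the start of the episode above 0.025 m).
It also fails if it takes over 72 s, if anything falls off the work surface, if the arm or the gripper's body presses on something with over 40 N, if the wrist force passes 120 N, or if a joint passes its speed limit or range.

## Working session

There is one attempt and no reset: what is moved stays moved. The work goes in short steps, Python scripts to look and compute and a shell command to move; the robot and the scene stay as the last step left them, time stands still between calls to the robot, and variables do not carry over. Pictures are saved under pics/ and viewed, at most 10 in all, crops included, and the job is handed in when it is done.

```bash
mkdir -p pics; ls; python3 - <<'E'
from station import *
import cv2,numpy as np
s=get_state();print(s)
for n in("scene","top"):
    cv2.imwrite(f"pics/{n}0.png",capture(n)[:,:,::-1]);print(n,camera_params(n))
print(camera_params("wrist"))
E
```

```text
pics
{'time_s': 0.0, 'qpos': array([ 1.09088570e+00,  1.59017096e-01,  1.59822755e+00,  7.40728930e-06,
        1.38619501e+00, -2.10138423e-01]), 'joint_vel': array([ 8.91954969e-05,  1.62787140e-05,  3.73243295e-04,  4.19489174e-04,
        3.57491542e-04, -6.88917062e-04]), 'tau': array([-4.45506885e-04, -3.85568082e+01, -3.22107232e+01,  7.00936024e-02,
        3.78144078e-02, -1.23095001e-04]), 'ee_pos': array([153.00841476, 553.66307135, 235.6391823 ]), 'ee_rot': array([-4.22390407e-01, -3.11242921e+00,  2.72587359e-03]), 'ft_force': array([-0.6619113 , -0.87779928,  0.53697678]), 'moment': array([-0.07515725, -0.02068503, -0.01114348]), 'grip_force': 0.0, 'finger_gap': 1.0026898512192257}
scene {'K': array([[459.75662254,   0.        , 281.07888916],
       [  0.        , 459.75662254, 203.13777711],
       [  0.        ,   0.        ,   1.        ]]), 'k1': 0.014171706299825167, 'R': array([[ 0.57866464,  0.81531083,  0.02038344],
       [ 0.50816082, -0.34089194, -0.79092684],
       [-0.63790267,  0.46803945, -0.61157113]]), 't': array([-356.66944759, -154.69742649, 1678.56
[... 255 characters left out ...]
,
       [-0.99612401, -0.01433312, -0.08678427],
       [ 0.0869153 , -0.00878533, -0.99617697]]), 't': array([  54.67827335,  496.82258998, 1317.40875391])}
{'K': array([[301.11504888,   0.        , 275.52265752],
       [  0.        , 301.11504888, 206.83334629],
       [  0.        ,   0.        ,   1.        ]]), 'k1': -0.0291745046174132, 'hand_eye': array([[ 2.22174856e-04, -9.58816272e-01, -2.84026947e-01,
         7.98258242e+01],
       [ 9.99999951e-01,  1.49879525e-04,  2.76269271e-04,
        -7.51657302e-02],
       [-2.22321649e-04, -2.84026994e-01,  9.58816258e-01,
        -1.47634751e+02],
       [ 0.00000000e+00,  0.00000000e+00,  0.00000000e+00,
         1.00000000e+00]])}
```

View pics/top0.png

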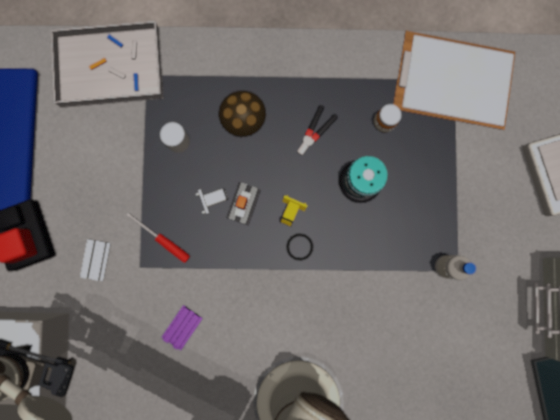

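View pics/scene0.png

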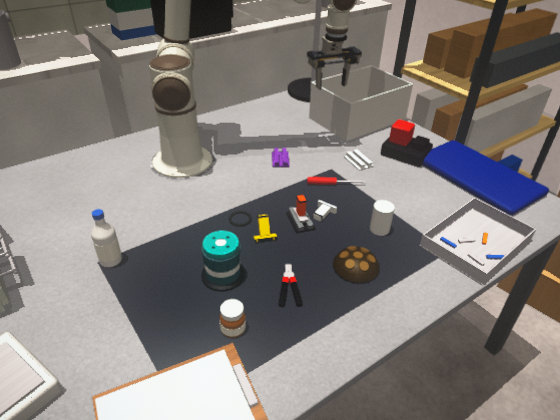

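Top view candidates for the spanner are: orange grip in a grey-railed black rest (243,202), a white look-alike lying down (210,200) and a yellow one lying down (291,210). For the rest: grey/black (243,203), white (95,260) and purple (182,328). I choose the orange spanner and the grey rest; the lock ring is at (368,175). Next I measure these and check a close crop.

```bash
cat > h.py <<'E'
from station import *
import cv2,numpy as np
from scipy.spatial.transform import Rotation as Ro
def pose():
    s=get_state();T=np.eye(4);T[:3,:3]=Ro.from_rotvec(s["ee_rot"]).as_matrix();T[:3,3]=s["ee_pos"];return T,s
def cam(n,T=None):
    p=camera_params(n)
    if n=="wrist":
        M=np.linalg.inv(T@p["hand_eye"]);R,t=M[:3,:3],M[:3,3]
    else: R,t=p["R"],p["t"]
    return p["K"],np.array([p["k1"],0,0,0]),R,t
def pix2w(c,uv,z):
    K,d,R,t=c
    r=cv2.undistortPoints(np.array(uv,float).reshape(-1,1,2),K,d)[:,0]
    r=np.c_[r,np.ones(len(r))]@R; o=-R.T@t
    return o+r*((z-o[2])/r[:,2])[:,None]
def w2pix(c,X):
    K,d,R,t=c
    return cv2.projectPoints(np.array(X,float).reshape(-1,1,3),cv2.Rodrigues(R)[0],t,K,d)[0][:,0]
def blobs(im,lo,hi,mn=15):
    m=cv2.inRange(cv2.cvtColor(im,cv2.COLOR_RGB2HSV),lo,hi)
    n,l,st,c=cv2.connectedComponentsWithStats(m)
    return [(c[i],st[i,4],cv2.minAreaRect(np.argwhere(l==i)[:,::-1].astype(np.float32))) for i in range(1,n) if st[i,4]>=mn]
E
python3 - <<'E'
from h import *
im=capture("top");c=cam("top")
for nm,lo,hi,z in(("orange",(3,150,120),(14,255,255),89),("teal",(80,120,80),(95,255,255),120)):
    for b in blobs(im,lo,hi): print(nm,b,pix2w(c,[b[0]],z).round(1))
a=cv2.resize(im[165:245,190:320],None,fx=4,fy=4,interpolation=3)
b=cv2.resize(im[140:220,320:420],None,fx=4,fy=4,interpolation=3)
cv2.imwrite("pics/crop.png",np.hstack([a,b])[:, :800,::-1] if 0 else cv2.resize(np.hstack([a,b]),(800,278))[:,:,::-1])
E
```

```text
orange (array([407.95454545,  40.45454545]), np.int32(88), ((407.769287109375, 40.653846740722656), (5.6873674392700195, 16.277637481689453), 11.309932708740234)) [[ 931.  -267.1   89. ]]
orange (array([398.46,  95.92]), np.int32(100), ((398.5, 96.0), (5.918363571166992, 17.5906925201416), 9.462322235107422)) [[ 783.9 -240.8   89. ]]
orange (array([240.89285714, 201.83333333]), np.int32(84), ((240.86209106445312, 201.84483337402344), (8.541985511779785, 10.21324348449707), 21.801406860351562)) [[508.1 152.9  89. ]]
teal (array([367.52016546, 174.48397104]), np.int32(967), ((367.5, 174.5), (35.0, 37.0), 90.0)) [[ 576.3 -155.5  120. ]]
```

View pics/crop.png

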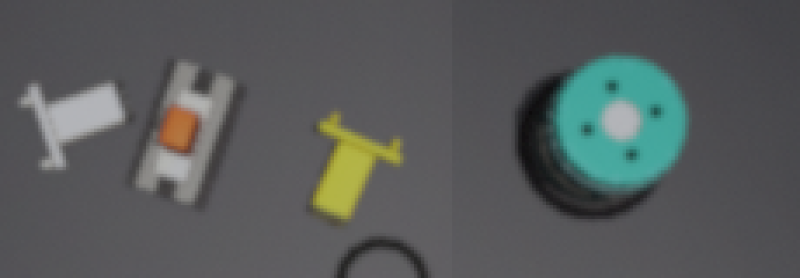

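The crop confirms it: an upright orange grip with its bar along the grey rails (crop 180,128), white look-alike on the left, yellow on the right. The four ring holes are clear at crop (612,86), (655,111), (632,154) and (587,130). I'll go above the spanner for a wrist look.

```bash
cat >> h.py <<'E'
def goal(xyz,yaw_y,T=None):
    """rows for world TCP xyz, tool down, tool y along angle yaw_y (deg, mod 180)"""
    if T is None:T,_=pose()
    best=None
    for a in(yaw_y,yaw_y+180):
        a=np.radians(a);y=np.array([np.cos(a),np.sin(a),0]);z=np.array([0,0,-1.]);R=np.c_[np.cross(y,z),y,z]
        rv=Ro.from_matrix(T[:3,:3].T@R).as_rotvec()
        if best is None or np.linalg.norm(rv)<np.linalg.norm(best):best=rv
    print("slide",((T[:3,:3].T@(np.array(xyz)-T[:3,3]))/750).round(4),"dr",(best/2/np.pi).round(4))
E
python3 - <<'E'
from h import *
T,_=pose();goal((505,153,225),70,T)
im=capture("top");c=cam("top")
x0,y0,k=320,140,3.478
for u,v in((612,86),(655,111),(632,154),(587,130)):
    u=(u-452)/k+320;v=v/k+140
    p=pix2w(c,[(u,v)],120)[0]-[576.3,-155.5,120];print(p.round(1),np.hypot(*p[:2]),np.degrees(np.arctan2(p[1],p[0])))
E
```

```text
slide [-0.5947 -0.39    0.0148] dr [-0.0002 -0.      0.0126]
[24.   3.7  0. ] 24.27510803766032 8.663004904075848
[  6.8 -26.5   0. ] 27.38384457526296 -75.67174759958407
[-23.8 -10.3   0. ] 25.95461196458914 -156.7243030940931
[-7.4 21.3  0. ] 22.527013448806155 109.21854560300618
```

```bash
python3 -m jog '{"slide":[[-0.08,-0.052,0],[-0.15,-0.1,0],[-0.22,-0.15,0],[-0.28,-0.19,0],[-0.34,-0.225,0]],"dr":[[0,0,0.0126],[0,0,0.0126],[0,0,0.0126],[0,0,0.0126],[0,0,0.0126]],"hand":[36,36,36,36,36]}'; python3 - <<'E'
from h import *
T,s=pose();goal((505,153,225),70,T)
E
```

```text
time_s: 0.82
ee_pos: [355.0, 321.8, 236.6]
ee_rot: [0.546, 3.093, 0.0]
ft_force: [0.0, 0.4, -0.2]
finger_gap: 0.475
grip_force: 0.0
slide [-0.2649 -0.143   0.0155] dr [ 0.  0. -0.]
```

```bash
python3 -m jog '{"slide":[[-0.07,-0.038,0.004],[-0.14,-0.076,0.008],[-0.2,-0.11,0.012],[-0.25,-0.13,0.015],[-0.26,-0.14,0.015]],"dr":[[0,0,0],[0,0,0],[0,0,0],[0,0,0],[0,0,0]],"hand":[36,36,36,36,36]}'; python3 - <<'E'
from h import *
T,s=pose();im=capture("wrist");c=cam("wrist",T)
for b in blobs(im,(3,150,100),(14,255,255),60): print(b,pix2w(c,[b[0]],89).round(1), pix2w(c,cv2.boxPoints(b[2]),89).round(1))
cv2.imwrite("pics/w1.png",im[:,:,::-1])
E
```

```text
time_s: 1.45
ee_pos: [502.3, 156.6, 224.9]
ee_rot: [-0.549, -3.092, 0.0]
ft_force: [-0.9, -0.8, 0.2]
finger_gap: 0.395
grip_force: 0.0
(array([392.86573146,  37.72344689]), np.int32(998), ((395.04998779296875, 37.849998474121094), (91.07359313964844, 13.597793579101562), 18.43494987487793)) [[399.4 300.9  89. ]] [[381.2 267.8  89. ]
 [373.  274.   89. ]
 [419.2 338.3  89. ]
 [428.1 332.5  89. ]]
(array([272.00552486, 189.44751381]), np.int32(181), ((272.0, 189.5), (9.0, 20.0), 90.0)) [[488.5 158.1  89. ]] [[481.1 150.6  89. ]
 [487.7 168.6  89. ]
 [496.1 165.6  89. ]
 [489.4 147.4  89. ]]
(array([272.31216931, 210.5308642 ]), np.int32(567), ((272.5, 210.5), (27.0, 21.0), 90.0)) [[508.6 150.9  89. ]] [[492.2 146.3  89. ]
 [499.2 165.5  89. ]
 [525.5 156.1  89. ]
 [518.2 136.4  89. ]]
```

View pics/w1.png

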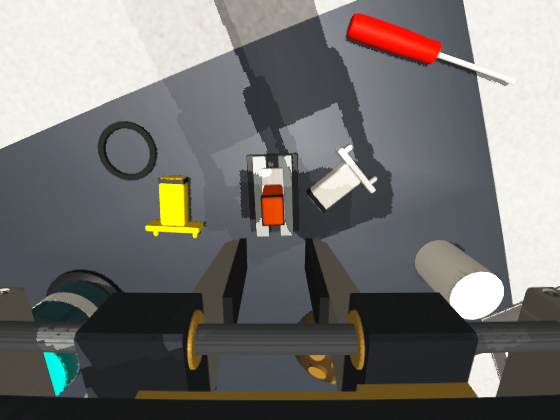

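The wrist view shows the orange grip's top face at (272,211), about 28×21 mm, between the rails. The rest's axis is aligned with the image column, so the yaw is right. White look-alike is at (340,185), yellow at (175,205). Now I descend in two stages.

```bash
python3 - <<'E'
from h import *
T,s=pose();goal((508.6,150.9,65),70,T)
c=cam("wrist",T);print(pix2w(c,[(273,157),(272,236),(272.5,196.5)],22).round(1))
E
```

```text
slide [-0.0111 -0.0039  0.2133] dr [-0.0001 -0.0001 -0.0003]
[[466.8 166.2  22. ]
 [558.6 131.1  22. ]
 [511.  149.3  22. ]]
```

```bash
python3 -m jog '{"slide":[[-0.011,-0.004,0.06],[-0.011,-0.004,0.13],[-0.011,-0.004,0.18],[-0.011,-0.004,0.213],[-0.011,-0.004,0.213]],"dr":[[0,0,0],[0,0,0],[0,0,0],[0,0,0],[0,0,0]],"hand":[36,36,36,36,36]}' && python3 -m jog '{"slide":[[0,0,0],[0,0,0],[0,0,0],[0,0,0],[0,0,0]],"dr":[[0,0,0],[0,0,0],[0,0,0],[0,0,0],[0,0,0]],"hand":[20,15,10,10,10]}'
```

```text
time_s: 2.12
ee_pos: [505.4, 153.6, 63.8]
ee_rot: [-0.542, -3.089, 0.001]
ft_force: [-0.5, -0.4, -0.1]
finger_gap: 0.395
grip_force: 0.0
time_s: 2.75
ee_pos: [509.1, 153.0, 67.3]
ee_rot: [0.545, 3.092, 0.002]
ft_force: [-2.1, 1.5, 6.5]
finger_gap: 0.24
grip_force: 29.9
```

```bash
python3 -m jog '{"slide":[[0,0,-0.02],[0,0,-0.08],[0,0,-0.15],[0,0,-0.21],[0,0,-0.23]],"dr":[[0,0,0],[0,0,0],[0,0,0],[0,0,0],[0,0,0]],"hand":[10,10,10,10,10]}' ; python3 - <<'E'
from h import *
T,s=pose();print(s["qpos"],s["ft_force"]);goal((643,-136,238),106,T)
E
```

```text
time_s: 3.38
ee_pos: [509.7, 152.6, 242.0]
ee_rot: [0.544, 3.088, 0.002]
ft_force: [0.1, 0.2, -1.6]
finger_gap: 0.236
grip_force: 29.9
[ 6.36877631e-02  3.80928405e-02  1.71557177e+00 -6.47401095e-05
  1.38132361e+00 -1.15799033e+00] [ 0.11876116  0.18388411 -1.57763375]
slide [-0.2986 -0.3009  0.0064] dr [ 0.0001  0.0011 -0.1   ]
```

```bash
python3 -m jog '{"slide":[[-0.05,-0.05,0],[-0.1,-0.1,0],[-0.15,-0.15,0],[-0.2,-0.2,0],[-0.25,-0.25,0]],"dr":[[0,0,-0.02],[0,0,-0.04],[0,0,-0.06],[0,0,-0.08],[0,0,-0.1]],"hand":[10,10,10,10,10]}'; python3 - <<'E'
from h import *
T,s=pose();goal((643,-136,238),106,T)
E
```

```text
time_s: 4.0
ee_pos: [619.9, -89.2, 236.2]
ee_rot: [0.443, -3.108, -0.002]
ft_force: [-0.3, 0.6, -1.4]
finger_gap: 0.24
grip_force: 29.9
slide [-0.0121 -0.0685 -0.0025] dr [ 0.0003 -0.0004  0.0006]
```

```bash
python3 -m jog '{"slide":[[-0.006,-0.035,0],[-0.012,-0.06,0],[-0.012,-0.068,0],[-0.012,-0.068,0],[-0.012,-0.068,0]],"dr":[[0,0,0],[0,0,0],[0,0,0],[0,0,0],[0,0,0]],"hand":[10,10,10,10,10]}'; python3 - <<'E'
from h import *
T,s=pose();im=capture("wrist");c=cam("wrist",T)
print(s["ee_pos"],s["ee_rot"])
hsv=cv2.cvtColor(im,cv2.COLOR_RGB2HSV);m=cv2.inRange(hsv,(80,120,100),(97,255,255))
n,l,st,ce=cv2.connectedComponentsWithStats(m);i=1+st[1:,4].argmax();print(st[i],ce[i])
# rectified view of plane z=120
g=np.array([[(576+60-y*0.3,-155.5+60-x*0.3,120) for x in range(400)] for y in range(400)]).reshape(-1,3)
mp=w2pix(c,g).reshape(400,400,2).astype(np.float32)
r=cv2.remap(im,mp[...,0],mp[...,1],cv2.INTER_LINEAR)
cv2.imwrite("pics/w2.png",np.hstack([cv2.resize(im,(533,400)),r])[:,:,::-1][:,:,:] if 0 else np.hstack([cv2.resize(im,(400,300)),cv2.resize(r,(300,300))])[:,:,::-1])
cv2.imwrite("pics/rect2.png",r[:,:,::-1]);np.save("im2.npy",im);np.save("T2.npy",T)
E
```

```text
time_s: 4.62
ee_pos: [642.6, -133.3, 237.8]
ee_rot: [0.439, -3.11, -0.001]
ft_force: [0.3, 0.8, -1.7]
finger_gap: 0.238
grip_force: 29.9
[ 642.56817518 -133.34773418  237.80900358] [ 4.38591511e-01 -3.11023750e+00 -9.01030794e-04]
[ 214   72  107  110 7829] [267.74249585 126.7017499 ]
```

View pics/w2.png

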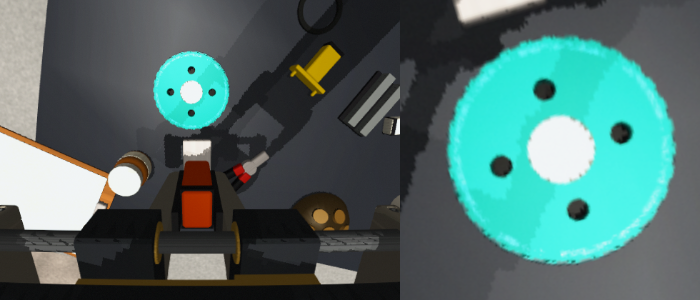

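The ring is in full view: holes at crop (544,89), (621,132), (578,209), (502,166), with the held spanner below at (197,200). I'll fit the holes and cross-check the camera against the held grip's top.

```bash
python3 - <<'E'
from h import *
r=cv2.imread("pics/rect2.png")[:,:,::-1].copy()
g=r.max(2);yy,xx=np.mgrid[:400,:400]
c0=np.array([164*4/3,149*4/3]) 
hole=(g<110)&(np.hypot(xx-c0[0],yy-c0[1])<115)
n,l,st,ce=cv2.connectedComponentsWithStats(hole.astype(np.uint8))
P=np.array([[636-ce[i][1]*.3,-95.5-ce[i][0]*.3] for i in range(1,n) if 100<st[i,4]<2000]);print(P,[st[i,4]*.09 for i in range(1,n)])
m=P.mean(0);d=P-m;print("centre",m,np.hypot(*d.T),np.degrees(np.arctan2(d[:,1],d[:,0])))
w=(r.min(2)>190)&(np.hypot(xx-c0[0],yy-c0[1])<60);print("white",636-yy[w].mean()*.3,-95.5-xx[w].mean()*.3)
T=np.load("T2.npy");im=np.load("im2.npy");c=cam("wrist",T)
h=cv2.cvtColor(im,cv2.COLOR_RGB2HSV)
ctr=T[:3,3]+[0,0,27]
R=T[:3,:3]
q=[ctr+R@[sx*15,sy*11,0] for sx,sy in((1,1),(1,-1),(-1,-1),(-1,1))]
print(w2pix(c,q).round(1))
msk=cv2.inRange(h,(0,150,150),(14,255,255));ys,xs=np.where(msk[260:340,230:320]);print(xs.min()+230,xs.max()+230,ys.min()+260,ys.max()+260)
E
```

```text
[[ 600.2529511  -153.25784148]
 [ 582.86853147 -183.92237762]
 [ 569.5331058  -135.94317406]
 [ 552.04894737 -166.60736842]] [np.float64(53.37), np.float64(51.48), np.float64(52.739999999999995), np.float64(51.3)]
centre [ 576.17588393 -159.9326904 ] [24.98517103 24.90575484 24.89223564 25.03318587] [  15.49488929  -74.41195067  105.47758993 -164.5359806 ]
white 576.2219055509528 -159.78048053024025
[[300.9 269.6]
 [251.5 269.5]
 [253.  326. ]
 [299.3 326. ]]
257 295 270 316
```

```bash
python3 - <<'E'
import numpy as np,cv2
im=np.load("im2.npy");cv2.imwrite("pics/c3.png",cv2.resize(im[170:350,210:350],None,fx=4,fy=4,interpolation=cv2.INTER_NEAREST)[:600,:,::-1])
E
```

```text
(no output)
```

View pics/c3.png

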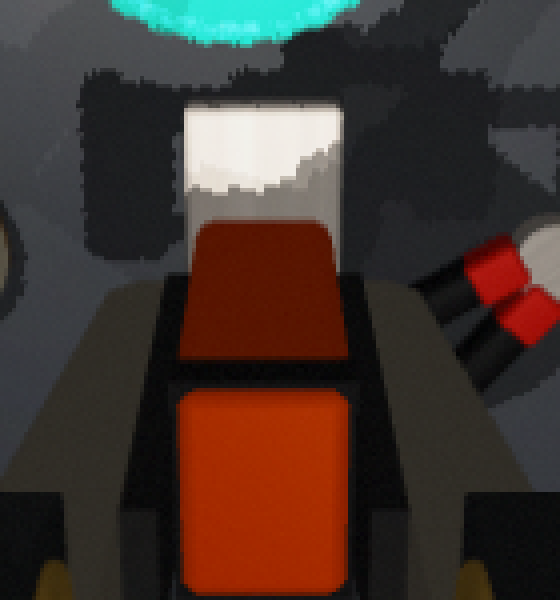

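```bash
python3 - <<'E'
from h import *
from scipy.optimize import least_squares
T=np.load("T2.npy");c=cam("wrist",T)
loc=np.array([[15,-11,30],[15,11,30],[-15,11,30],[-15,-11,30],[33,-13,-30],[33,13,-30]],float)
obs=np.array([[253,265],[298.5,265],[298.5,319.5],[253,319.5],[256,195.5],[296,195.5]])
# image x = tool y ; local y=tool y, local z up=-tool z
def f(p):
    L=loc.copy();L=np.c_[L[:,0]+p[0],L[:,1]+p[1],-(L[:,2])+p[2]]
    return (w2pix(c,L@T[:3,:3].T+T[:3,3])-obs).ravel()
r=least_squares(f,[0,0,6]);print(r.x,f(r.x).reshape(-1,2).round(1))
x=r.x[0]
ring=np.array([576.2,-159.9]);ax=T[:2,0]
print("spanner xy",(T[:3,3]+T[:3,:3]@r.x),"yaw_x",np.degrees(np.arctan2(ax[1],ax[0])))
for yaw in (195.5,):
    a=np.radians(yaw);xv=np.array([np.cos(a),np.sin(a)]);yv=np.array([np.sin(a),-np.cos(a)])
    tcp=ring-r.x[0]*xv-r.x[1]*yv;print(tcp);goal((*tcp,180),yaw-90,T)
E
```

```text
[-0.95796091 -0.13099831  9.2255672 ] [[-0.7 -0. ]
 [ 0.9 -0. ]
 [-0.5 -0.1]
 [ 0.7 -0.1]
 [-0.5  0.1]
 [ 0.1  0.1]]
spanner xy [ 643.51893885 -133.20422743  228.58287796] yaw_x -163.94666184895667
[ 575.24187192 -160.02976995]
slide [ 0.0961 -0.0094  0.0771] dr [ 0.0001 -0.0001  0.0015]
```

```bash
python3 -m jog '{"slide":[[0.05,-0.005,0.0],[0.0961,-0.0094,0.03],[0.0961,-0.0094,0.055],[0.0961,-0.0094,0.066],[0.0961,-0.0094,0.066]],"dr":[[0,0,0.0015],[0,0,0.0015],[0,0,0.0015],[0,0,0.0015],[0,0,0.0015]],"hand":[10,10,10,10,10]}'; python3 - <<'E'
from h import *
T,s=pose();print(s["ee_pos"],s["ft_force"],s["moment"])
c=cam("wrist",T);im=capture("wrist")
sc=capture("scene")
tcp=w2pix(cam("scene"),[[575,-160,125]])[0];print(tcp);u,v=tcp.astype(int)
cr=cv2.resize(sc[v-45:v+30,u-50:u+50],(400,300),interpolation=3)
cv2.imwrite("pics/c4.png",np.hstack([cv2.resize(im,(400,300)),cr])[:,:,::-1])
E
```

```text
time_s: 5.3
ee_pos: [576.2, -160.3, 188.2]
ee_rot: [0.424, -3.113, -0.001]
ft_force: [-0.7, -0.6, -1.4]
finger_gap: 0.242
grip_force: 29.9
[ 576.15159795 -160.33520624  188.21276499] [-0.65709851 -0.58439624 -1.38214212] [-0.00580209  0.03588145 -0.00520146]
[220.90110495 240.06422855]
```

View pics/c4.png

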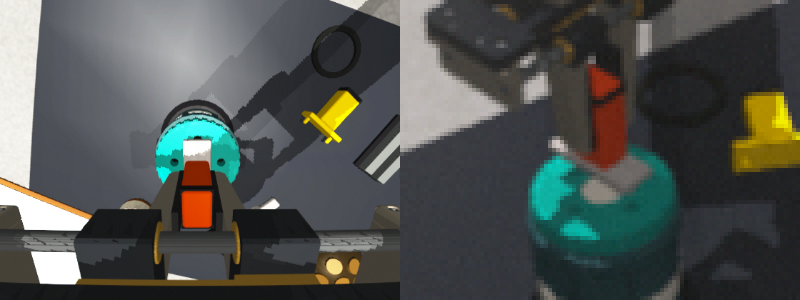

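The wrist view shows the side holes at (174,162) and (221,162), symmetric about the bar (198), so the alignment is good. I descend gently while watching the force.

```bash
python3 -m jog '{"slide":[[0,0,0.005],[0,0,0.01],[0,0,0.012],[0,0,0.0135],[0,0,0.015]],"dr":[[0,0,0],[0,0,0],[0,0,0],[0,0,0],[0,0,0]],"hand":[10,10,10,10,10]}';python3 -m jog '{"slide":[[0,0,0.001],[0,0,0.002],[0,0,0.003],[0,0,0.004],[0,0,0.004]],"dr":[[0,0,0],[0,0,0],[0,0,0],[0,0,0],[0,0,0]],"hand":[10,10,10,10,10]}'
```

```text
time_s: 6.02
ee_pos: [575.6, -161.0, 177.4]
ee_rot: [-0.423, 3.113, -0.0]
ft_force: [0.4, -0.0, -1.2]
finger_gap: 0.237
grip_force: 29.9
time_s: 6.65
ee_pos: [575.6, -160.9, 174.3]
ee_rot: [0.423, -3.113, -0.0]
ft_force: [-0.4, -0.1, -2.2]
finger_gap: 0.235
grip_force: 29.9
```

```bash
python3 -m jog '{"slide":[[0,0,0.001],[0,0,0.002],[0,0,0.003],[0,0,0.003],[0,0,0.003]],"dr":[[0,0,0],[0,0,0],[0,0,0],[0,0,0],[0,0,0]],"hand":[10,10,10,10,10]}';python3 -m jog '{"slide":[[0,0,0.001],[0,0,0.002],[0,0,0.0025],[0,0,0.0025],[0,0,0.0025]],"dr":[[0,0,0],[0,0,0],[0,0,0],[0,0,0],[0,0,0]],"hand":[10,10,10,10,10]}'
```

```text
time_s: 7.28
ee_pos: [575.6, -160.9, 172.1]
ee_rot: [-0.423, 3.113, -0.0]
ft_force: [-0.3, -0.2, -0.6]
finger_gap: 0.243
grip_force: 29.9
time_s: 7.9
ee_pos: [575.6, -161.0, 170.2]
ee_rot: [-0.423, 3.113, -0.0]
ft_force: [0.1, 0.4, -0.4]
finger_gap: 0.24
grip_force: 29.9
```

```bash
python3 -m jog '{"slide":[[0,0,0.001],[0,0,0.002],[0,0,0.0025],[0,0,0.0025],[0,0,0.0025]],"dr":[[0,0,0],[0,0,0],[0,0,0],[0,0,0],[0,0,0]],"hand":[10,10,10,10,10]}';python3 -m jog '{"slide":[[0,0,0.001],[0,0,0.0015],[0,0,0.002],[0,0,0.002],[0,0,0.002]],"dr":[[0,0,0],[0,0,0],[0,0,0],[0,0,0],[0,0,0]],"hand":[10,10,10,10,10]}'
```

```text
time_s: 8.52
ee_pos: [575.6, -160.9, 168.4]
ee_rot: [0.423, -3.113, 0.0]
ft_force: [-0.2, 0.8, -2.0]
finger_gap: 0.239
grip_force: 29.9
time_s: 9.15
ee_pos: [575.6, -160.9, 166.9]
ee_rot: [-0.423, 3.113, -0.0]
ft_force: [-0.2, 0.3, -1.4]
finger_gap: 0.243
grip_force: 29.9
```

```bash
python3 -m jog '{"slide":[[0,0,0.001],[0,0,0.0015],[0,0,0.002],[0,0,0.002],[0,0,0.002]],"dr":[[0,0,0],[0,0,0],[0,0,0],[0,0,0],[0,0,0]],"hand":[10,10,10,10,10]}';python3 -m jog '{"slide":[[0,0,0.001],[0,0,0.0015],[0,0,0.0015],[0,0,0.0015],[0,0,0.0015]],"dr":[[0,0,0],[0,0,0],[0,0,0],[0,0,0],[0,0,0]],"hand":[10,10,10,10,10]}'
```

```text
time_s: 9.78
ee_pos: [575.6, -160.9, 165.4]
ee_rot: [0.423, -3.113, 0.0]
ft_force: [0.2, 0.8, -1.8]
finger_gap: 0.239
grip_force: 29.9
time_s: 10.4
ee_pos: [575.7, -161.0, 164.4]
ee_rot: [-0.423, 3.113, -0.0]
ft_force: [-1.5, 0.9, 0.4]
finger_gap: 0.238
grip_force: 29.9
```

Touch came at the expected depth (bar on the ring, tips about 10 mm down), so both prongs are in. I turn clockwise (tool +z) in small steps.

```bash
python3 -m jog '{"slide":[[0,0,-0.001],[0,0.0001,-0.001],[0,0.0001,-0.001],[0,0.0002,-0.001],[0,0.0003,-0.001]],"dr":[[0,0,0.005],[0,0,0.012],[0,0,0.02],[0,0,0.028],[0,0,0.035]],"hand":[10,10,10,10,10]}';python3 -c "
from h import *
T,s=pose();print(s['moment'],s['ft_force'],np.degrees(np.arctan2(T[1,0],T[0,0])),s['ee_pos'])"
```

```text
time_s: 11.02
ee_pos: [575.6, -159.8, 164.8]
ee_rot: [0.076, -3.141, -0.002]
ft_force: [-0.1, 3.5, 0.3]
finger_gap: 0.242
grip_force: 29.9
[0.53061105 0.04442314 0.27952842] [-0.07090006  3.54689317  0.33956641] -177.24023459967842 [ 575.57423869 -159.83688999  164.7594622 ]
```

```bash
python3 -m jog '{"slide":[[-0.0001,0.0002,0],[-0.0002,0.0004,0],[-0.0003,0.0006,0],[-0.0003,0.0008,0],[-0.0003,0.0008,0]],"dr":[[0,0,0.008],[0,0,0.016],[0,0,0.024],[0,0,0.032],[0,0,0.04]],"hand":[10,10,10,10,10]}';python3 -c "
from h import *
T,s=pose();print(s['moment'],s['ft_force'],np.degrees(np.arctan2(T[1,0],T[0,0])),s['ee_pos'])"
```

```text
time_s: 11.65
ee_pos: [575.6, -159.7, 164.8]
ee_rot: [-0.319, -3.125, -0.001]
ft_force: [-0.5, 1.2, 0.1]
finger_gap: 0.237
grip_force: 29.9
[0.25494254 0.10828602 0.3155501 ] [-0.45696817  1.1665285   0.05162859] 168.34765584386437 [ 575.62106202 -159.69353618  164.75104488]
```

```bash
python3 -m jog '{"slide":[[-0.0001,0.0002,0],[-0.0002,0.0003,0],[-0.0003,0.0003,0],[-0.0003,0.0003,0],[-0.0003,0.0003,0]],"dr":[[0,0,0.008],[0,0,0.016],[0,0,0.024],[0,0,0.032],[0,0,0.032]],"hand":[10,10,10,10,10]}';python3 -c "
from h import *
T,s=pose();print(s['moment'],s['ft_force'],np.degrees(np.arctan2(T[1,0],T[0,0])),s['ee_pos'])"
```

```text
time_s: 12.28
ee_pos: [575.7, -159.7, 164.7]
ee_rot: [-0.628, -3.077, -0.0]
ft_force: [-1.6, 0.0, 0.9]
finger_gap: 0.241
grip_force: 29.9
[0.18895393 0.32316469 0.04449242] [-1.57302007  0.04858627  0.91604105] 156.94287714890274 [ 575.69591988 -159.68847608  164.73935369]
```

```bash
python3 -m jog '{"slide":[[0,0,0],[-0.0001,0,0],[-0.0001,0.0001,0],[-0.0001,0.0001,0],[-0.0001,0.0001,0]],"dr":[[0,0,0.004],[0,0,0.009],[0,0,0.014],[0,0,0.019],[0,0,0.024]],"hand":[10,10,10,10,10]}';python3 -c "
from h import *
T,s=pose();print(s['moment'],s['ft_force'],np.degrees(np.arctan2(T[1,0],T[0,0])),s['ee_pos'])"
```

```text
time_s: 12.9
ee_pos: [575.8, -159.7, 164.8]
ee_rot: [-0.861, -3.02, -0.0]
ft_force: [-3.1, 2.0, 0.9]
finger_gap: 0.236
grip_force: 29.9
[0.44432665 0.6533861  0.25318285] [-3.13983439  1.97911077  0.93472281] 148.19099154578285 [ 575.80641689 -159.67995723  164.80081965]
```

```bash
python3 -m jog '{"slide":[[0,0,0],[0,0,0],[0,0,0],[0,0.0001,0],[0,0.0001,0]],"dr":[[0,0,0.003],[0,0,0.006],[0,0,0.009],[0,0,0.012],[0,0,0.015]],"hand":[10,10,10,10,10]}';python3 -c "
from h import *
T,s=pose();print(s['moment'],s['ft_force'],np.degrees(np.arctan2(T[1,0],T[0,0])),s['ee_pos'])"
```

```text
time_s: 13.52
ee_pos: [575.8, -159.7, 164.8]
ee_rot: [-1.001, -2.977, -0.0]
ft_force: [-4.2, 2.6, 0.8]
finger_gap: 0.239
grip_force: 29.9
[0.41879846 0.88090498 0.2803474 ] [-4.16461481  2.58567624  0.83416303] 142.83769676436683 [ 575.83537004 -159.69086746  164.79879883]
```

```bash
python3 -m jog '{"slide":[[0,0,0],[0,0,0],[0,0,0],[0,0.0001,0],[0,0.0001,0]],"dr":[[0,0,0.002],[0,0,0.004],[0,0,0.006],[0,0,0.008],[0,0,0.01]],"hand":[10,10,10,10,10]}';python3 -c "
from h import *
T,s=pose();print(s['moment'],s['ft_force'],np.degrees(np.arctan2(T[1,0],T[0,0])),s['ee_pos'])"
```

```text
time_s: 14.15
ee_pos: [575.9, -159.7, 164.8]
ee_rot: [-1.091, -2.945, 0.001]
ft_force: [-4.0, 2.5, 0.2]
finger_gap: 0.238
grip_force: 30.6
[0.39917674 0.84835945 0.89397207] [-3.99168967  2.52631228  0.18388352] 139.33035022491336 [ 575.8925782  -159.67691916  164.82474503]
```

Moment rose from 0.28 to 0.89 N m: the stop. I back the twist off a little, then lift out straight.

```bash
python3 -m jog '{"slide":[[0,0,0],[0,0,0],[0,0,0],[0,0,-0.003],[0,0,-0.006]],"dr":[[0,0,-0.004],[0,0,-0.008],[0,0,-0.01],[0,0,-0.01],[0,0,-0.01]],"hand":[10,10,10,10,10]}';python3 -m jog '{"slide":[[0,0,-0.004],[0,0,-0.01],[0,0,-0.02],[0,0,-0.06],[0,0,-0.1]],"dr":[[0,0,0],[0,0,0],[0,0,0],[0,0,0],[0,0,0]],"hand":[10,10,10,10,10]}';python3 -c "
from h import *
T,s=pose();print(s['moment'],s['qpos'])
goal((643,-136,238),106,T)
goal((508.6,150.9,240),70,T)
im=capture('wrist');np.save('im5.npy',im);np.save('T5.npy',T)"
```

```text
time_s: 14.78
ee_pos: [576.2, -159.9, 169.3]
ee_rot: [1.0, 2.978, -0.0]
ft_force: [-1.2, 0.6, -2.4]
finger_gap: 0.239
grip_force: 29.9
time_s: 15.4
ee_pos: [576.5, -159.9, 246.0]
ee_rot: [0.999, 2.977, -0.0]
ft_force: [0.4, -0.2, -1.7]
finger_gap: 0.236
grip_force: 29.9
[-0.03185901 -0.02599166  0.0318424 ] [-4.72403141e-01  2.10735793e-01  1.51853569e+00  8.91116963e-05
  1.41100899e+00 -1.39566488e+00]
slide [-0.0515  0.0789  0.0108] dr [-0.      0.0002 -0.1475]
slide [0.3222 0.2759 0.0077] dr [ 0.      0.0002 -0.0475]
```

```bash
python3 -m jog '{"slide":[[0.06,0.05,0],[0.12,0.103,0],[0.18,0.154,0],[0.24,0.205,0],[0.29,0.25,0]],"dr":[[0,0,-0.01],[0,0,-0.02],[0,0,-0.03],[0,0,-0.04],[0,0,-0.0475]],"hand":[10,10,10,10,10]}';python3 -c "
from h import *
T,s=pose();goal((509.5,151,200),70,T)"
```

```text
time_s: 16.08
ee_pos: [515.4, 123.0, 244.8]
ee_rot: [0.542, 3.093, 0.001]
ft_force: [1.0, -0.5, -1.7]
finger_gap: 0.236
grip_force: 29.9
slide [0.0201 0.0324 0.0597] dr [0.0001 0.0002 0.0004]
```

```bash
python3 -m jog '{"slide":[[0.019,0.034,0.02],[0.019,0.034,0.06],[0.019,0.034,0.1],[0.019,0.034,0.115],[0.019,0.034,0.115]],"dr":[[0,0,0],[0,0,0],[0,0,0],[0,0,0],[0,0,0]],"hand":[10,10,10,10,10]}';python3 - <<'E'
from h import *
T,s=pose();print(s["ee_rot"]);goal((509.5,152.7,67),70,T)
im=capture("wrist");tp=capture("top")
a=cv2.resize(im[110:290,170:390],(440,360));b=cv2.resize(tp[140:220,320:420],(360,288));b=np.vstack([b,np.zeros((72,360,3),np.uint8)])
cv2.imwrite("pics/c6.png",np.hstack([a,b])[:,:,::-1])
E
```

```text
time_s: 16.7
ee_pos: [511.0, 149.7, 158.0]
ee_rot: [-0.546, -3.093, 0.0]
ft_force: [0.3, -0.4, -1.7]
finger_gap: 0.242
grip_force: 29.9
[-5.45542687e-01 -3.09325244e+00  1.65692939e-04]
slide [0.0032 0.003  0.1214] dr [-0.     -0.0001 -0.    ]
```

View pics/c6.png

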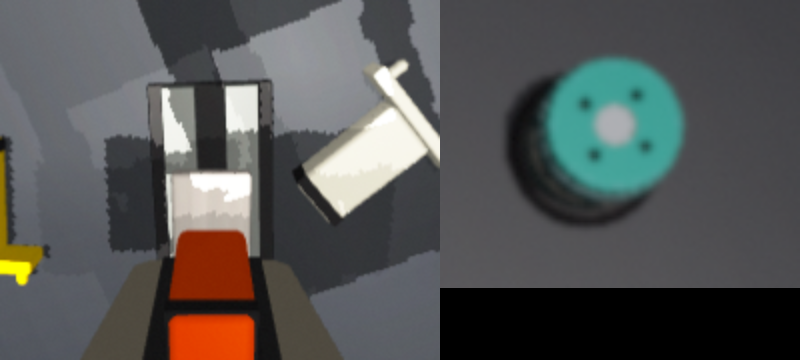

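The bar (crop x≈211) is centred on the rest's gap (x≈211) and parallel to it; the ring's holes have visibly turned. I lower it.

```bash
python3 -m jog '{"slide":[[0.003,0.001,0.04],[0.003,0.001,0.08],[0.003,0.001,0.105],[0.003,0.001,0.112],[0.003,0.001,0.114]],"dr":[[0,0,0],[0,0,0],[0,0,0],[0,0,0],[0,0,0]],"hand":[10,10,10,10,10]}';python3 -m jog '{"slide":[[0,0,0.001],[0,0,0.002],[0,0,0.003],[0,0,0.004],[0,0,0.004]],"dr":[[0,0,0],[0,0,0],[0,0,0],[0,0,0],[0,0,0]],"hand":[10,10,10,10,10]}'
```

```text
time_s: 17.42
ee_pos: [510.3, 151.3, 73.8]
ee_rot: [0.545, 3.092, 0.001]
ft_force: [0.4, 0.4, -1.1]
finger_gap: 0.236
grip_force: 29.9
time_s: 18.05
ee_pos: [509.2, 151.3, 69.6]
ee_rot: [-0.545, -3.094, 0.0]
ft_force: [-0.1, 0.9, -1.7]
finger_gap: 0.237
grip_force: 29.9
```

```bash
python3 -m jog '{"slide":[[0,0,0.001],[0,0,0.002],[0,0,0.003],[0,0,0.004],[0,0,0.004]],"dr":[[0,0,0],[0,0,0],[0,0,0],[0,0,0],[0,0,0]],"hand":[10,10,10,10,10]}'
```

```text
time_s: 18.68
ee_pos: [509.3, 151.3, 67.3]
ee_rot: [-0.545, -3.094, 0.0]
ft_force: [-3.5, -0.0, 5.1]
finger_gap: 0.239
grip_force: 29.9
```

Contact with the rails at the expected height. I release and go straight up.

```bash
python3 -m jog '{"slide":[[0,0,0],[0,0,0],[0,0,0],[0,0,0],[0,0,0]],"dr":[[0,0,0],[0,0,0],[0,0,0],[0,0,0],[0,0,0]],"hand":[26,30,36,36,36]}'; python3 -m jog '{"slide":[[0,0,-0.02],[0,0,-0.06],[0,0,-0.12],[0,0,-0.18],[0,0,-0.21]],"dr":[[0,0,0],[0,0,0],[0,0,0],[0,0,0],[0,0,0]],"hand":[36,36,36,36,36]}';python3 - <<'E'
from h import *
T,s=pose();im=capture("wrist");tp=capture("top");c=cam("wrist",T)
for b in blobs(im,(3,150,100),(14,255,255),60): print(b,pix2w(c,[b[0]],89).round(1))
a=cv2.resize(im[110:290,170:390],(440,360));b=cv2.resize(tp[140:220,320:420],(360,288));b=np.vstack([b,np.zeros((72,360,3),np.uint8)])
cv2.imwrite("pics/c7.png",np.hstack([a,b])[:,:,::-1])
# ring hole angles from the top camera, before/after
c=cam("top")
g=np.array([[(576+40-y*0.4,-160+40-x*0.4,120) for x in range(200)] for y in range(200)]).reshape(-1,3)
for n,I in(("before",cv2.imread("pics/top0.png")[:,:,::-1]),("after",tp)):
    mp=w2pix(c,g).reshape(200,200,2).astype(np.float32);r=cv2.remap(np.ascontiguousarray(I),mp[...,0],mp[...,1],cv2.INTER_CUBIC)
    w=(r.min(2)>150);yy,xx=np.mgrid[:200,:200];cy,cx=yy[w].mean(),xx[w].mean()
    rr=np.hypot(xx-cx,yy-cy)*.4;th=np.arctan2(-(xx-cx),-(yy-cy))
    k=(rr>19)&(rr<31);wt=np.clip(150-r[...,1].astype(float),0,None)*k
    print(n,np.degrees(np.angle((wt*np.exp(4j*th)).sum()))/4)
E
```

```text
time_s: 19.3
ee_pos: [509.2, 151.3, 66.7]
ee_rot: [-0.545, -3.094, 0.0]
ft_force: [0.3, -0.1, 0.3]
finger_gap: 0.394
grip_force: 0.0
time_s: 19.92
ee_pos: [510.6, 151.4, 228.6]
ee_rot: [0.544, 3.088, 0.002]
ft_force: [0.1, 0.2, -0.2]
finger_gap: 0.39
grip_force: 0.0
(array([395.11711712,  27.76476476]), np.int32(999), ((396.53369140625, 29.036651611328125), (91.17931365966797, 13.572322845458984), 20.85445785522461)) [[401.  300.6  89. ]]
(array([274.55621302, 180.20710059]), np.int32(169), ((274.5, 180.0), (8.0, 19.0), 90.0)) [[490.8 158.1  89. ]]
(array([274.5, 200.5]), np.int32(556), ((274.5, 200.5), (27.0, 19.0), 90.0)) [[509.9 151.   89. ]]
before 15.775441663346223
after -34.69856373575201
```

View pics/c7.png

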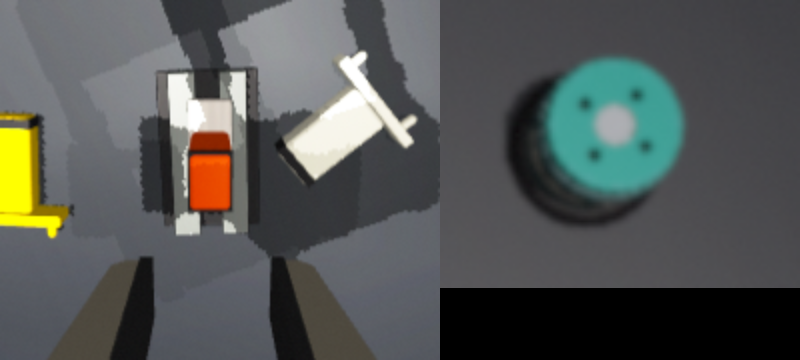

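The spanner stands upright on the rest at (509.9,151), within 1.5 mm of where it started. The ring turned 50.5° (0.88 rad, so q0≈0.32, within the given range), which fits the torque stop.

```bash
python3 -c "
from station import *
print(close_job())"
```

```text
the job is handed in; nothing more can be done
None
```

The job is handed in, with no verdict returned: the lock ring turned about 0.88 rad clockwise until the torque jumped at its stop, the spanner stands upright back on its rest, and the gripper is clear of everything.

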